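Put the press brake tooling away in the two-tier stand

TASK

Put the press brake tooling away in the two-tier stand. First lay both radius dies lengthways and groove up in the base, the large one in the wide bay and the small one in the narrow bay; then lower the empty upper tray over the four posts until it sits level on all of them, and only after that lay the stop finger lengthways in the tray's long bay and the hold-down clamp lengthways in its short, wide bay. Leave the hammer head and the magnet base where they are.

Things in the scene. Friction and masses are not known exactly. Their poses are not given: they have to be found in the camera images.
- stand: Fixed blue base, 180 (x) x 215 (y) x 4 mm; origin: centre of underside, z up. Two black-lined bays, walls 10 high, 3 thick with 44 mm finger gaps amid the long ones, floor z=4: wide, inside 90 (x) x 66 (y), centre (0, +42); narrow, inside 90 x 46, centre (0, -48). Corner posts at (+-75, +-95): 26 mm collars with their flat shoulder at z=48, above it an 8 mm pin with tapered tip, top z=66.
- tray: Loose blue tray, 0.5 kg, 180 (x) x 215 (y) x 5 mm; origin: centre of underside, z up. 15 mm holes at (+-75, +-95). Handle: dark bar along x, 84 long, 16 wide, z 36 to 50, over the middle. Black-lined bays, walls as on the stand, floor z=5: long bay, inside 140 (x) x 40 (y), centre (0, +68); short wide bay, 96 x 56, centre (0, -68). Stacked (either way round): origin 48 mm above the stand's.
- die_large: Large radius die, polished steel block 70 (x) x 46 (y) x 34 (z) mm, about 0.7 kg, with a 28 mm wide half-round groove along x in its top; flat upright sides. Origin at the centre of its underside, z up.
- die_small: Small radius die, polished steel block 70 (x) x 26 (y) x 30 (z) mm, about 0.4 kg, with a 14 mm wide half-round groove along x in its top; flat upright sides. Origin at the centre of its underside, z up.
- stop_finger: Stop finger, yellow anodized aluminium bar 120 (x) x 24 (y) x 26 (z) mm, about 0.2 kg, with a raised nose at its +x end (the last 22 mm, 38 mm high); flat upright sides. Origin at the centre of its underside, z up. Either end may lie either way in the bay.
- clamp: Hold-down clamp, dark cast steel, 76 mm long (x), about 0.36 kg: body 50 (x) x 36 (y) x 28 (z) mm from x = -38 to +12 mm, and a low nose 30 mm wide and 14 mm high from there to x = +38 mm. Dark slot in its top. Origin at the middle of its length and width, on the underside, z up. Either end may lie either way in the bay.
- hammer_head: Bronze hammer head lying among the tooling, to be left alone: 90 mm long (x), 34 mm wide and high. Origin at the centre of its underside.
- magnet_base: Dark square magnet base, to be left alone: 50 (x) x 58 (y) x 62 (z) mm. Origin at the centre of its underside.
Mind the look-alikes: they are no part of the job. Leave any purple or turquoise look-alike of the clamp alone.

How it is judged:
By the outcome, as a careful person would: the job done as asked, in the order asked, and still so for the second after the job is handed in, with the robot touching nothing.
It also fails if it takes over 125 s, if anything falls off the work surface, if the arm or the gripper's body presses on something with over 40 N, if the wrist force passes 120 N, or if a joint passes its speed limit or range.

ROBOT

A 6-joint arm with a two-finger parallel gripper is mounted at the origin on the work surface. World frame = base frame: x ahead of the robot, y to its left, z up, the work surface at z = 0. Lengths are in m, angles in rad, forces in N, time in s.
With the tool pointing down it reaches from about 0.225 to 0.875 m from the base axis. Payload 3.4 kg.
Tool frame: the origin (TCP) lies on the centre line of the jaws, within the pads' length; the fingertips stand 11 mm ahead of it and the grasp point (between the pads) lies 8 mm behind it; z points along the fingers, y is the line along which they close (so a half turn about z gives the same grasp; the last joint's range is limited). The gripper opens to 85 mm and grips with 20 to 120 N. Pads are 22 mm wide; open, the fingers measure 114 mm over their backs; the gripper's body (76 mm by 85 mm) begins 54 mm behind the grasp point. The pads swing forward as they close: fully open they stand 13 mm farther back than shut.
Start: joints at [1.102, 0.276, 1.505, -0, 1.361, -0.121], TCP at [0.196, 0.541, 0.242] pointing down, gripper open.
Joint ranges: [-2.89, 2.89], [-0.75, 2.08], [0.22, 2.7], [-1.18, 4.32], [0.11, 2.71], [-2.7, 2.7]. Speed limits (rad/s): [2.57, 2.57, 3.14, 3.14, 3.14, 3.14].

INTERFACE

Orientations are given as a unit quaternion [w, x, y, z].
In Python, from rig import manip, eyes, job gives the robot as it stands.
- The arm moves only by the tool drive_tool, never from a script. Its argument "rows" is a list of rows, each a list of 3 entries, a list of its own where there are three numbers: the turn, a rotation vector about the world's x, y, z in rad, then the shift along the world's x, y, z in cm, then the finger opening in cm, from 0 to 8.54. A call has 1 to 8 rows; each row shifts and turns the commanded pose from where the row before left it; what a row does not reach is not made up. A row lasts 1/8 s, in which the tool goes at most 62.5 mm and 10.7 degrees, less where a joint would pass 70% of its speed; a pose out of reach is approached as far as the arm can. A call is refused whole if a number of a shift passes 6.25 or a number of a turn 0.188, either way. A call with a gripper value outside its range is refused whole. The fingers move at their own pace and stop on an object; "force" is the grip in N (left out, the last holds). Time passes only in rows, so rows that do not move let the fingers close. It gives the time, the measured TCP pose, the force, the opening and the grip force at its end, in the units of the state.
- manip.get_state(): the state, without advancing time (a new reading comes with each control period).
- eyes.get_image(name): name is "side" or "top"; returns the picture (420x560x3 uint8, red, green, blue); there is no depth.
- eyes.get_calibration(name): a dict with "camera_matrix" (3x3 intrinsics, pixels), "k1" (the pictures are not rectified: a ray, as slopes to the right and down, at radius r is drawn at 1 + k1 r^2 times it, then the intrinsics apply), "view" (4x4, takes a point from world to camera coordinates). Camera axes: x right, y up, looking along -z (the intrinsics and any distortion apply to the point x, -y, -z); pixel columns grow to the right and rows downward; lengths in m; the calibration is good to about 2 mm. A picture is of the moment at which its call begins. get_calibration takes no time and is no camera call.
- job.sign_off(): hands the job in; it is judged then, once.
The state is a dict: "clock": time; "qpos": joint angles; "qd": joint speeds; "effort": joint torques, N m; "position": TCP position; "ee_rot": TCP orientation; "contact_force": force on the tool from outside, world axes, zero at the start; "moment": the same for the moment, N m; "width": finger opening in m; "gripper_force": force on a finger pad.
Only numpy, scipy, OpenCV 4.12 (cv2) and the standard library are available. Lean on these libraries where they do the work, as an engineer would, in place of code of your own. Each camera call takes 0.05 s, during which the arm holds its last target. There are 200 camera calls.

## Working session

There is one attempt and no reset: what is moved stays moved. The work goes in short steps, Python scripts to look and compute and a tool call to move; the robot and the scene stay as the last step left them, time stands still between calls to the robot, and variables do not carry over. Pictures are saved under pics/ and viewed, at most 14 in all, crops included, and the job is handed in when it is done.

Besides the shell and the picture viewer there is one more tool, called after "Call:" as name([rows], argument=value, ...), one row to a line, values as JSON. drive_tool: Moves the arm, as the interface text tells. Its arguments: {"type":"object","properties":{"rows":{"type":"array"},"force":{"type":"number"}},"required":["rows"]}

```bash
ls; mkdir -p pics
python3 - <<'E'
from rig import manip, eyes, job
import cv2
for n in("top","side"):
    cv2.imwrite(f"pics/{n}0.png",eyes.get_image(n)[:,:,::-1])
    c=eyes.get_calibration(n);print(c)
print(manip.get_state())
E
```

```text
pics
{'camera_matrix': array([[408.6775058 ,   0.        , 277.23406494],
       [  0.        , 408.6775058 , 205.49412456],
       [  0.        ,   0.        ,   1.        ]]), 'k1': -0.03799647955115946, 'view': array([[-0.0126081 , -0.99981655,  0.01441855,  0.03669143],
       [ 0.99497199, -0.01111159,  0.09953528, -0.56770238],
       [-0.09935681,  0.01560101,  0.99492956, -0.90499549],
       [ 0.        ,  0.        ,  0.        ,  1.        ]])}
{'camera_matrix': array([[463.68740434,   0.        , 284.39536718],
       [  0.        , 463.68740434, 204.96615351],
       [  0.        ,   0.        ,   1.        ]]), 'k1': -0.12179224422364687, 'view': array([[ 0.69174029, -0.72208881,  0.00911703, -0.37129147],
       [ 0.49138157,  0.47990587,  0.72679743, -0.31598162],
       [-0.52918761, -0.49827512,  0.68679136, -0.73169743],
       [ 0.        ,  0.        ,  0.        ,  1.        ]])}
{'clock': 0.1, 'qpos': array([ 1.10197748e+00,  2.76512480e-01,  1.50602056e+00,  1.37193172e-05,
        1.36069461e+00, -1.20987550e-01]), 'qd': array([ 0.0013778 , -0.00171764, -0.0035412 , -0.00109864,  0.00025821,
        0.00025605]), 'effort': array([ 2.13821149e-03, -4.17699337e+01, -2.46404797e+01, -9.05240154e-05,
        5.84055248e-03, -4.85760722e-06]), 'position': array([0.1957794 , 0.54015556, 0.2415316 ]), 'ee_rot': array([-2.44022324e-04,  1.73041604e-01,  9.84914176e-01, -7.80259655e-04]), 'contact_force': array([-0.37763497, -0.20954697,  1.33938237]), 'moment': array([ 0.02912836, -0.01589144,  0.01907371]), 'gripper_force': 0.0, 'width': 0.08555017202265695}
```

View pics/top0.png

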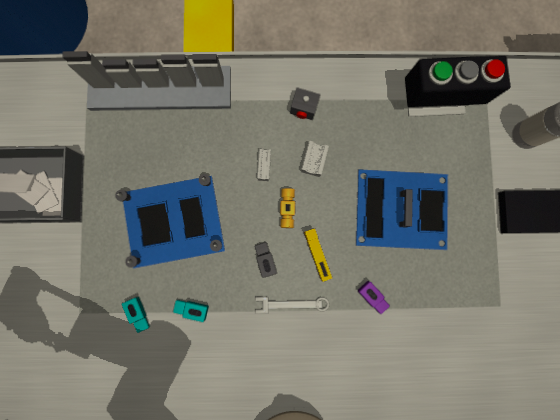

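View pics/side0.png

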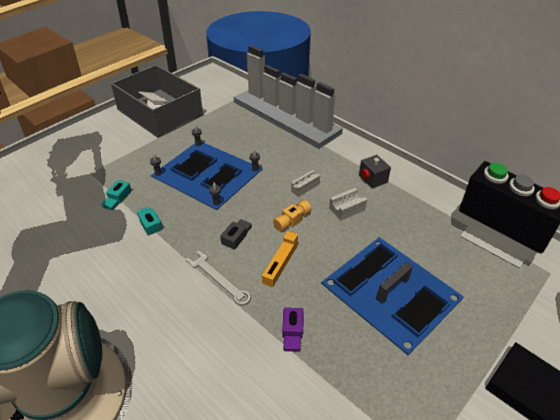

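The top view shows the stand at (173,222), the tray at (403,210), the large die at (315,158), the small die at (264,164), the stop finger at (317,254) and the clamp at (265,259). The hammer is at (288,207) and the magnet at (305,102). The turquoise and purple clamps are look-alikes.

```bash
cat > h.py <<'E'
import numpy as np, cv2
from rig import manip, eyes, job
def ray(n,px):
    c=eyes.get_calibration(n);K=c["camera_matrix"];V=c["view"]
    p=cv2.undistortPoints(np.array(px,float).reshape(-1,1,2),K,np.array([c["k1"],0,0,0.])).reshape(-1,2)
    d=np.c_[p[:,0],-p[:,1],-np.ones(len(p))]@V[:3,:3]
    return -V[:3,:3].T@V[:3,3],d
def onz(n,px,z):
    o,d=ray(n,px);return o+d*((z-o[2])/d[:,2])[:,None]
def proj(n,P):
    c=eyes.get_calibration(n);V=c["view"];q=np.atleast_2d(P)@V[:3,:3].T+V[:3,3]
    s=np.c_[q[:,0],-q[:,1]]/-q[:,2:];s*=1+c["k1"]*(s**2).sum(1)[:,None]
    K=c["camera_matrix"];return s*K[0,0]+K[:2,2]
def tri(pt,ps):
    o1,d1=ray("top",pt);o2,d2=ray("side",ps);out=[]
    for a,b in zip(d1,d2):
        t=np.linalg.lstsq(np.c_[a,-b],o2-o1,rcond=None)[0];out.append(((o1+a*t[0])+(o2+b*t[1]))/2)
    return np.array(out)
def rect(P):
    (c,(w,h),a)=cv2.minAreaRect(np.float32(P[:,:2]*1000))
    if w<h:w,h,a=h,w,a+90
    return np.round(c,1),round(w,1),round(h,1),round((a+90)%180-90,1)
E
cat > m.py <<'E'
from h import *
t=eyes.get_image("top");hsv=cv2.cvtColor(t,cv2.COLOR_RGB2HSV);H,S,V=cv2.split(hsv)
M={"blue":((H>100)&(H<125)&(S>150),.0045),"yellow":((H>18)&(H<32)&(S>150),.026),"dark":((V<85),.028),"bright":((V>150)&(S<60),.030)}
roi=np.zeros_like(H);roi[120:285,110:460]=1
vis=t.copy()
for k,(m,z) in M.items():
    m=(m&(roi>0)).astype(np.uint8)
    if k=="blue":m=cv2.morphologyEx(m,cv2.MORPH_CLOSE,np.ones((5,5)))
    for c in cv2.findContours(m,cv2.RETR_EXTERNAL,cv2.CHAIN_APPROX_NONE)[0]:
        if cv2.contourArea(c)>80:
            print(k,cv2.boundingRect(c),rect(onz("top",c.reshape(-1,2),z)))
            cv2.drawContours(vis,[c],-1,(255,0,0),1)
s=eyes.get_image("side")
z=lambda im,x,y,w,h,f:cv2.resize(im[y:y+h,x:x+w],None,fx=f,fy=f,interpolation=cv2.INTER_CUBIC)[:,:,::-1]
cv2.imwrite("pics/c1.png",np.vstack([np.hstack([z(t,110,170,130,100,3),z(t,340,160,130,100,3)]),np.hstack([z(s,140,120,130,100,3),z(s,310,225,160,130,3)[:300,:390]])]))
cv2.imwrite("pics/c2.png",np.hstack([z(t,240,130,100,155,3.8),z(s,210,160,180,130,2.2)[:1,:1].repeat(589,0).repeat(1,1),z(vis,240,130,100,155,3.8)]))
E
python3 m.py
```

```text
blue (124, 176, 100, 91) (array([536.8, 274.4]), 212.4, 178.4, -80.0)
blue (356, 170, 91, 79) (array([ 559.2, -264.1]), 213.2, 178.4, 86.6)
yellow (304, 229, 28, 53) (array([455.6, -60.7]), 119.7, 27.1, 19.1)
yellow (280, 188, 15, 40) (array([563.7,   7.6]), 89.7, 32.1, -0.8)
dark (126, 250, 15, 17) (array([452.8, 356.7]), 35.9, 31.7, 1.0)
dark (255, 241, 22, 36) (array([448.1,  61.3]), 78.2, 36.6, 16.1)
dark (210, 235, 12, 16) (array([485.6, 170.6]), 33.9, 24.9, 0.2)
dark (137, 203, 34, 44) (array([528.4, 310.3]), 88.8, 67.3, 10.1)
dark (180, 197, 25, 42) (array([543.8, 223.7]), 88.5, 46.2, 10.0)
dark (418, 188, 27, 44) (array([ 554. , -324.7]), 99.6, 61.2, -2.8)
dark (396, 188, 17, 40) (array([ 560.3, -261.6]), 89.9, 36.2, -4.9)
dark (116, 187, 15, 15) (array([598.4, 383.5]), 32.1, 31.3, -81.1)
dark (363, 178, 21, 60) (array([ 561.8, -190.1]), 137.9, 44.5, -3.6)
dark (199, 172, 12, 14) (array([632.3, 196.1]), 30.4, 25.3, 0.3)
bright (258, 149, 13, 30) (array([665.8,  59.5]), 69.1, 25.4, -4.4)
bright (302, 141, 27, 33) (array([678.1, -58.7]), 71.2, 45.7, -15.7)
```

View pics/c1.png

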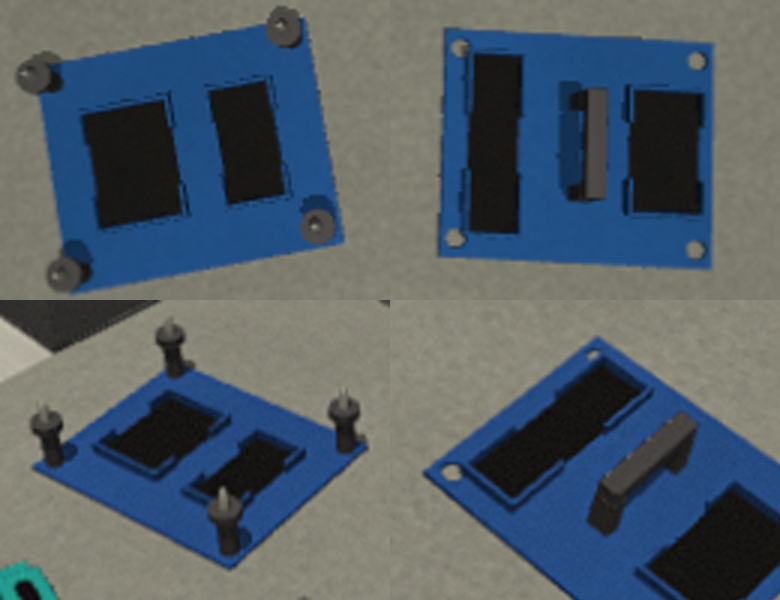

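View pics/c2.png

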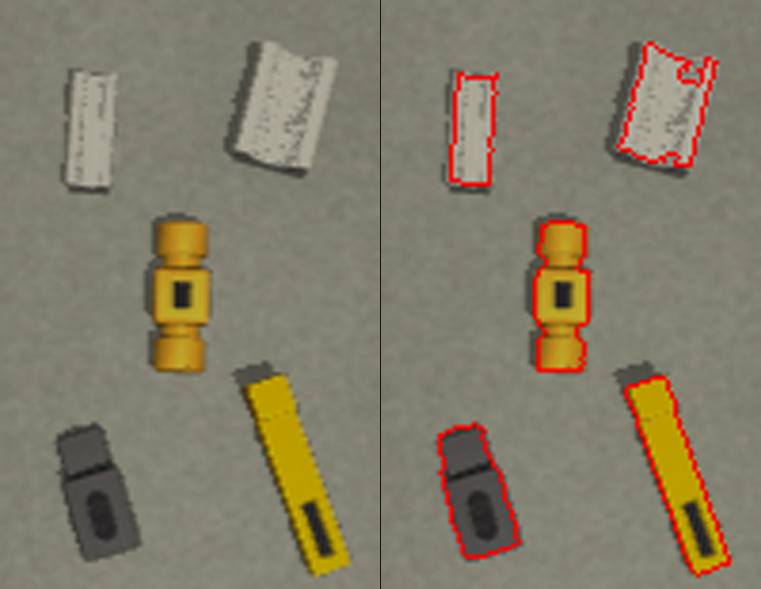

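The close-ups are clear: pin tips and tray holes are readable, both dies are groove up, and both noses (finger and clamp) point to +x. I'll refine the stand and tray from pins and holes.

Run:
```python
from h import *
f=lambda a,o:(np.array(a,float)+.5)/3-.5+o
t=f([(30,75),(283,22),(316,225),(63,272)],(110,170))
s=f([(171,20),(344,89),(222,187),(45,105)],(140,120))
P=tri(t,s)*1000;print(P.round(1),P.mean(0).round(1));
e=lambda P:np.degrees([np.arctan2(*(P[0]-P[1])[:2])*0+np.arctan2((P[0]-P[3])[1],(P[0]-P[3])[0]),np.arctan2((P[1]-P[2])[1],(P[1]-P[2])[0]),-np.arctan2((P[0]-P[1])[0],(P[0]-P[1])[1]),-np.arctan2((P[3]-P[2])[0],(P[3]-P[2])[1])]).round(1)
print(e(P),onz("top",t,.066).mean(0),onz("side",s,.066).mean(0))
h=f([(69,48),(306,61),(304,250),(65,238)],(340,160))
Q=onz("top",h,.004)*1000;print(Q.round(1),Q.mean(0).round(1),e(Q))
```

```text
[[594.6 374.5  65.2]
 [629.3 190.4  67.7]
 [481.2 165.3  70. ]
 [449.4 348.1  66.8]] [538.6 269.6  67.4]
[10.3  9.6 10.7  9.9] [0.53762013 0.27066598 0.066     ] [0.5405472  0.26991823 0.066     ]
[[ 639.3 -173.9    4. ]
 [ 627.3 -363.6    4. ]
 [ 477.6 -354.1    4. ]
 [ 489.7 -165.8    4. ]] [ 558.5 -264.4    4. ] [-3.1 -3.6 -3.6 -3.7]
```

Call:
drive_tool([
  [[0, 0, 0.09], [5.0, -6.0, 0], 8.5],
  [[0, 0, 0], [5.5, -6.1, 0], 8.5],
  [[0, 0, 0], [5.5, -6.1, 0], 8.5],
  [[0, 0, 0], [5.5, -6.1, 0], 8.5],
  [[0, 0, 0], [5.5, -6.1, 0], 8.5],
  [[0, 0, 0], [5.5, -6.1, -1.5], 8.5],
  [[0, 0, 0], [5.5, -6.1, -3], 8.5],
  [[0, 0, 0], [5.5, -6.1, -3], 8.5],
])

```text
clock: 1.2
position: [0.5244, 0.1724, 0.1878]
ee_rot: [0.0, 0.129, 0.992, 0.0]
contact_force: [0.5, 0.5, 0.1]
width: 0.085
gripper_force: 0.0
```

Call:
drive_tool([
  [[0, 0, -0.016], [3.08, -4.62, -1.5], 8.5],
  [[0, 0, 0], [3.08, -4.62, -1.5], 8.5],
  [[0, 0, 0], [3.08, -4.62, -1.5], 8.5],
  [[0, 0, 0], [3.08, -4.62, -1.5], 8.5],
  [[0, 0, 0], [3.08, -4.62, -1.5], 8.5],
  [[0, 0, 0], [0, 0, -3], 8.5],
  [[0, 0, 0], [0, 0, -3], 8.5],
  [[0, 0, 0], [0, 0, 0], 8.5],
])

```text
clock: 2.2
position: [0.6749, -0.0568, 0.0502]
ee_rot: [-0.003, 0.137, 0.991, 0.0]
contact_force: [-1.2, -0.0, 1.3]
width: 0.0852
gripper_force: 0.0
```

Run:
```python
from h import *
t=eyes.get_image("top");s=eyes.get_image("side")
z=lambda im,x,y,w,h,f:cv2.resize(im[y:y+h,x:x+w],None,fx=f,fy=f,interpolation=cv2.INTER_CUBIC)[:,:,::-1]
cv2.imwrite("pics/a1.png",np.hstack([z(t,240,90,130,150,3),z(s,290,130,130,150,3)]))
```

```text
(no output)
```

View pics/a1.png

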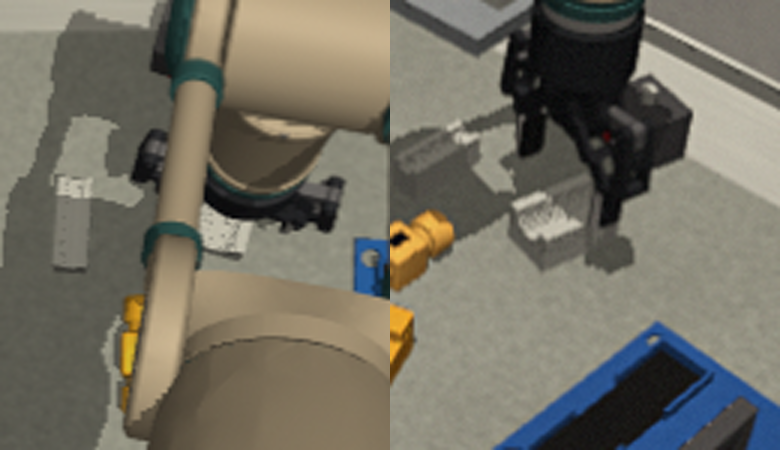

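The fingers straddle the large die cleanly in both views; I'll descend and grip.

Call:
drive_tool([
  [[0, 0, 0], [0.3, -0.2, -1.2], 8.5],
  [[0, 0, 0], [0, 0, -1.3], 8.5],
  [[0, 0, 0], [0, 0, -1.1], 8.5],
  [[0, 0, 0], [0, 0, 0], 3.5],
  [[0, 0, 0], [0, 0, 0], 3.5],
  [[0, 0, 0], [0, 0, 0], 3.5],
  [[0, 0, 0], [0, 0, 0], 3.5],
  [[0, 0, 0], [0, 0, 0], 3.5],
], force=80)

```text
clock: 3.3
position: [0.6808, -0.0587, 0.0179]
ee_rot: [0.001, 0.137, 0.991, 0.0]
contact_force: [1.2, 1.3, 2.0]
width: 0.0446
gripper_force: 85.0
```

Call:
drive_tool([
  [[0, 0, 0], [0, 0, 3.5], 3.5],
  [[0, 0, 0], [0, 0, 3.5], 3.5],
  [[0, 0, 0], [-1.0, 2.2, 3.5], 3.5],
  [[0, 0, 0.15], [-2, 5, 0], 3.5],
  [[0, 0, 0.15], [-2, 5, 0], 3.5],
  [[0, 0, 0.15], [-2, 5, 0], 3.5],
  [[0, 0, 0], [-2, 5, 0], 3.5],
  [[0, 0, 0], [-2, 5, 0], 3.5],
])

```text
clock: 4.3
position: [0.568, 0.2137, 0.1203]
ee_rot: [-0.002, -0.088, 0.996, -0.001]
contact_force: [1.1, 0.9, -5.8]
width: 0.0445
gripper_force: 84.1
```

Call:
drive_tool([
  [[0, 0, 0], [-1.9, 5, 0], 3.5],
  [[0, 0, 0], [-1.9, 5, -1], 3.5],
  [[0, 0, 0], [0, 0, -2], 3.5],
  [[0, 0, 0], [0, 0, -1], 3.5],
  [[0, 0, 0], [0, 0, 0], 3.5],
])

```text
clock: 4.92
position: [0.5312, 0.3117, 0.0804]
ee_rot: [-0.002, -0.088, 0.996, -0.001]
contact_force: [-0.2, -0.2, -7.0]
width: 0.0448
gripper_force: 84.3
```

Run:
```python
from h import *
t=eyes.get_image("top");s=eyes.get_image("side")
z=lambda im,x,y,w,h,f:cv2.resize(im[y:y+h,x:x+w],None,fx=f,fy=f,interpolation=cv2.INTER_CUBIC)[:,:,::-1]
cv2.imwrite("pics/a2.png",np.hstack([z(t,100,160,130,130,3),z(s,135,100,130,130,3)]))
print(manip.get_state()["position"])
```

```text
[0.53276142 0.31223055 0.08219201]
```

View pics/a2.png

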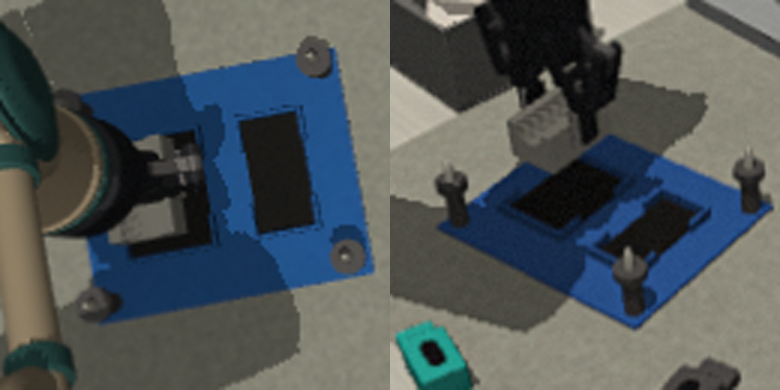

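Run:
```python
from h import *
f=lambda a,o:(np.array(a,float)+.5)/3-.5+o
Q=onz("top",f([(240,120),(298,110),(315,222),(258,233)],(100,160)),.008)*1000;print(Q.round(1),Q.mean(0).round(1), "expect 545.8 224.2")
p=onz("top",f([(115,243),(180,238)],(100,160)),.0975)*1000;print(p.round(1))
c,s=np.cos(.175),np.sin(.175)
print(np.array([532.5,312])+[[c*-35-s*23,s*-35+c*23],[c*-35+s*23,s*-35-c*23]])
p=onz("top",f([(312,58),(348,254),(98,300)],(100,160)),.066)*1000;print("pins",p.round(1))
```

```text
[[586.3 257.1   8. ]
 [593.6 212.    8. ]
 [506.5 198.4   8. ]
 [498.5 242.3   8. ]] [546.2 227.4   8. ] expect 545.8 224.2
[[490.4 323.5  97.5]
 [493.4 278.1  97.5]]
[[494.03008397 328.55492558]
 [502.0390583  283.25750479]]
pins [[624.7 191.8  66. ]
 [481.2 165.   66. ]
 [450.1 345.3  66. ]]
```

Call:
drive_tool([
  [[0, 0, 0], [0, 0.4, -1.5], 3.5],
  [[0, 0, 0], [0, 0, -1.5], 3.5],
  [[0, 0, 0], [0, 0, -1.5], 3.5],
  [[0, 0, 0], [0, 0, -0.8], 3.5],
  [[0, 0, 0], [0, 0, -0.3], 3.5],
  [[0, 0, 0], [0, 0, -0.2], 3.5],
  [[0, 0, 0], [0, 0, 0], 3.5],
])

```text
clock: 5.9
position: [0.5324, 0.3172, 0.0245]
ee_rot: [0.0, -0.088, 0.996, 0.0]
contact_force: [0.8, 0.6, -7.3]
width: 0.0449
gripper_force: 84.5
```

Call:
drive_tool([
  [[0, 0, 0], [0, 0, -0.2], 3.5],
  [[0, 0, 0], [0, 0, -0.1], 3.5],
  [[0, 0, 0], [0, 0, 0], 3.5],
])

```text
clock: 6.28
position: [0.5324, 0.3172, 0.0219]
ee_rot: [0.0, -0.088, 0.996, 0.0]
contact_force: [-1.3, -0.5, -0.3]
width: 0.0446
gripper_force: 84.9
```

Call:
drive_tool([
  [[0, 0, 0], [0, 0, 0], 6.3],
  [[0, 0, 0], [0, 0, 0], 6.3],
  [[0, 0, 0], [0, 0, 2], 6.3],
  [[0, 0, 0], [0, 0, 4], 6.3],
  [[0, 0, 0], [0, 0, 4], 6.3],
  [[0, 0, -0.125], [2.6, -5, 0], 6.3],
  [[0, 0, -0.125], [2.6, -5, 0], 6.3],
  [[0, 0, 0], [2.7, -5.2, 0], 6.3],
])

```text
clock: 7.28
position: [0.6123, 0.164, 0.1221]
ee_rot: [0.001, 0.037, 0.999, 0.0]
contact_force: [0.1, 0.2, -0.9]
width: 0.0629
gripper_force: 0.0
```

Call:
drive_tool([
  [[0, 0, 0], [2.7, -5.2, 0], 6.3],
  [[0, 0, 0], [2.7, -5.2, -2], 6.3],
  [[0, 0, 0], [0, 0, -4], 6.3],
  [[0, 0, 0], [0, 0, -1], 6.3],
  [[0, 0, 0], [0, 0, 0], 6.3],
])

```text
clock: 7.9
position: [0.6648, 0.0616, 0.051]
ee_rot: [-0.001, 0.037, 0.999, 0.0]
contact_force: [0.6, 0.5, -0.1]
width: 0.0626
gripper_force: 0.0
```

Run:
```python
from h import *
t=eyes.get_image("top");s=eyes.get_image("side")
z=lambda im,x,y,w,h,f:cv2.resize(im[y:y+h,x:x+w],None,fx=f,fy=f,interpolation=cv2.INTER_CUBIC)[:,:,::-1]
cv2.imwrite("pics/a3.png",np.vstack([np.hstack([z(t,110,160,130,100,3),z(t,225,110,130,100,3)]),np.hstack([z(s,145,110,130,100,3),z(s,250,120,130,100,3)])]))
print(manip.get_state()["position"])
```

```text
[0.66605533 0.06194407 0.05276912]
```

View pics/a3.png

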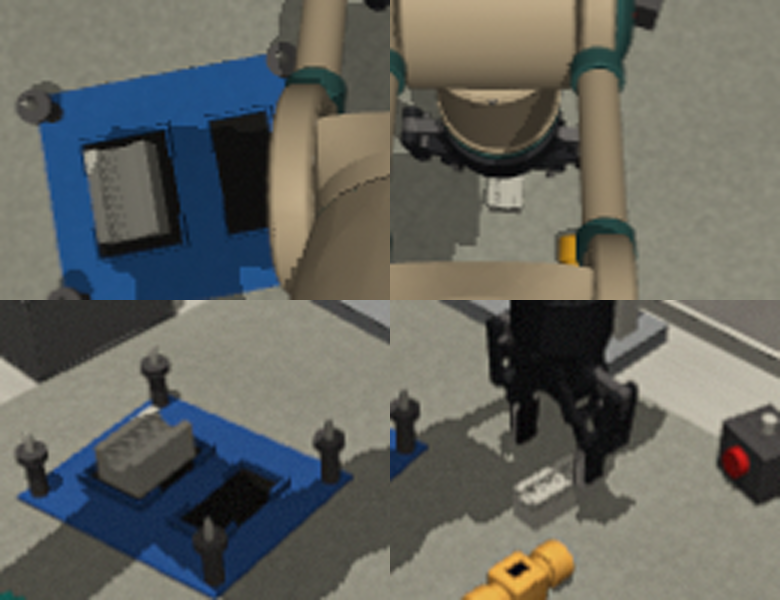

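The large die lies inside the wide bay, groove up. The fingers straddle the small die.

Call:
drive_tool([
  [[0, 0, 0], [0, -0.2, -1.3], 6.3],
  [[0, 0, 0], [0, 0, -1.3], 6.3],
  [[0, 0, 0], [0, 0, -1.0], 6.3],
  [[0, 0, 0], [0, 0, 0], 1.6],
  [[0, 0, 0], [0, 0, 0], 1.6],
  [[0, 0, 0], [0, 0, 0], 1.6],
  [[0, 0, 0], [0, 0, 0], 1.6],
  [[0, 0, 0], [0, 0, 0], 1.6],
], force=70)

```text
clock: 9.0
position: [0.6655, 0.0591, 0.0156]
ee_rot: [0.0, 0.037, 0.999, 0.0]
contact_force: [0.9, 1.0, 0.8]
width: 0.0247
gripper_force: 70.6
```

Call:
drive_tool([
  [[0, 0, 0], [0, 0, 3.5], 1.6],
  [[0, 0, 0], [0, 0, 3.5], 1.6],
  [[0, 0, 0], [0, 0, 3.5], 1.6],
  [[0, 0, 0.125], [-3, 4.2, 0], 1.6],
  [[0, 0, 0.126], [-3, 4.2, 0], 1.6],
  [[0, 0, 0], [-3, 4.2, 0], 1.6],
  [[0, 0, 0], [-3, 4.2, 0], 1.6],
  [[0, 0, 0], [0, 0, -2], 1.6],
])

```text
clock: 10.0
position: [0.543, 0.2301, 0.101]
ee_rot: [0.0, -0.091, 0.996, 0.001]
contact_force: [1.4, -0.2, -3.3]
width: 0.0248
gripper_force: 70.2
```

Call:
drive_tool([
  [[0, 0, 0], [0, 0, -2], 1.6],
  [[0, 0, 0], [0, 0, -2], 1.6],
  [[0, 0, 0], [0, 0, -1], 1.6],
  [[0, 0, 0], [0, 0, 0], 1.6],
])

```text
clock: 10.5
position: [0.5445, 0.2267, 0.0493]
ee_rot: [-0.001, -0.088, 0.996, -0.0]
contact_force: [-0.2, -0.9, -2.9]
width: 0.0245
gripper_force: 70.1
```

Run:
```python
from h import *
t=eyes.get_image("top");s=eyes.get_image("side")
z=lambda im,x,y,w,h,f:cv2.resize(im[y:y+h,x:x+w],None,fx=f,fy=f,interpolation=cv2.INTER_CUBIC)[:,:,::-1]
cv2.imwrite("pics/a4.png",np.hstack([z(t,110,160,130,130,3),z(s,135,100,130,130,3)]))
print(manip.get_state()["position"])
```

```text
[0.54570016 0.22705159 0.05063111]
```

View pics/a4.png

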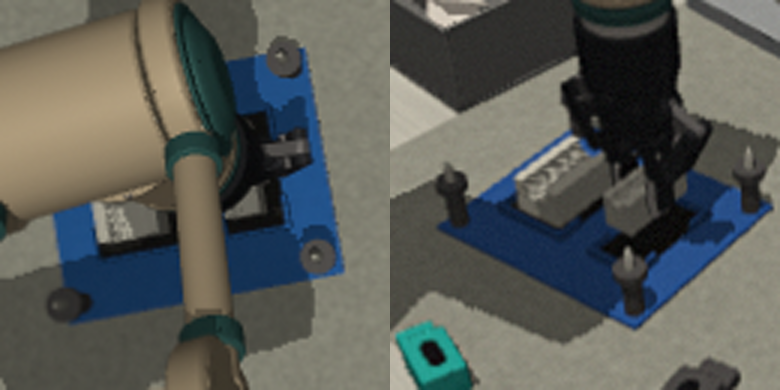

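The small die hangs over the narrow bay, aligned with it.

Call:
drive_tool([
  [[0, 0, 0], [0, 0, -1.2], 1.6],
  [[0, 0, 0], [0, 0, -1.0], 1.6],
  [[0, 0, 0], [0, 0, -0.5], 1.6],
  [[0, 0, 0], [0, 0, -0.2], 1.6],
  [[0, 0, 0], [0, 0, -0.2], 1.6],
  [[0, 0, 0], [0, 0, 0], 1.6],
])

```text
clock: 11.35
position: [0.5454, 0.2271, 0.0195]
ee_rot: [0.0, -0.089, 0.996, 0.0]
contact_force: [-0.1, 0.1, -2.5]
width: 0.0247
gripper_force: 70.5
```

Call:
drive_tool([
  [[0, 0, 0], [0, 0, -0.1], 1.6],
  [[0, 0, 0], [0, 0, 0], 4.5],
  [[0, 0, 0], [0, 0, 0], 4.5],
  [[0, 0, 0], [0, 0, 2], 4.5],
  [[0, 0, 0], [0, 0, 4], 4.5],
  [[0, 0, 0], [0, 0, 4], 5],
  [[0, 0, -0.118], [0.2, -6, 0], 5.5],
  [[0, 0, -0.118], [0.2, -6, 0], 5.5],
])

```text
clock: 12.35
position: [0.5499, 0.1064, 0.1191]
ee_rot: [0.001, 0.03, 1.0, 0.0]
contact_force: [0.2, -0.2, 0.4]
width: 0.0546
gripper_force: 0.0
```

Call:
drive_tool([
  [[0, 0, 0], [0.15, -6.2, 0], 5.5],
  [[0, 0, 0], [0.15, -6.2, 0], 5.5],
  [[0, 0, 0], [0.15, -6.2, 0], 5.5],
  [[0, 0, 0], [0.15, -6.2, 0], 5.5],
  [[0, 0, 0], [0.2, -6.2, 0], 5.5],
  [[0, 0, 0], [0.2, -6.1, 0], 5.5],
  [[0, 0, 0], [0, 0, -3], 5.5],
  [[0, 0, 0], [0, 0, 0], 5.5],
])

```text
clock: 13.35
position: [0.5573, -0.2637, 0.0859]
ee_rot: [-0.002, 0.03, 1.0, 0.002]
contact_force: [-0.4, -0.2, -0.2]
width: 0.0548
gripper_force: 0.0
```

Run:
```python
from h import *
t=eyes.get_image("top");s=eyes.get_image("side")
z=lambda im,x,y,w,h,f:cv2.resize(im[y:y+h,x:x+w],None,fx=f,fy=f,interpolation=cv2.INTER_CUBIC)[:,:,::-1]
cv2.imwrite("pics/a5.png",np.vstack([np.hstack([z(t,110,170,130,100,3),z(t,340,160,130,100,3)]),np.hstack([z(s,145,110,130,100,3),z(s,320,220,130,100,3)])]))
print(manip.get_state()["position"])
```

```text
[ 0.55913985 -0.26341968  0.08827873]
```

View pics/a5.png

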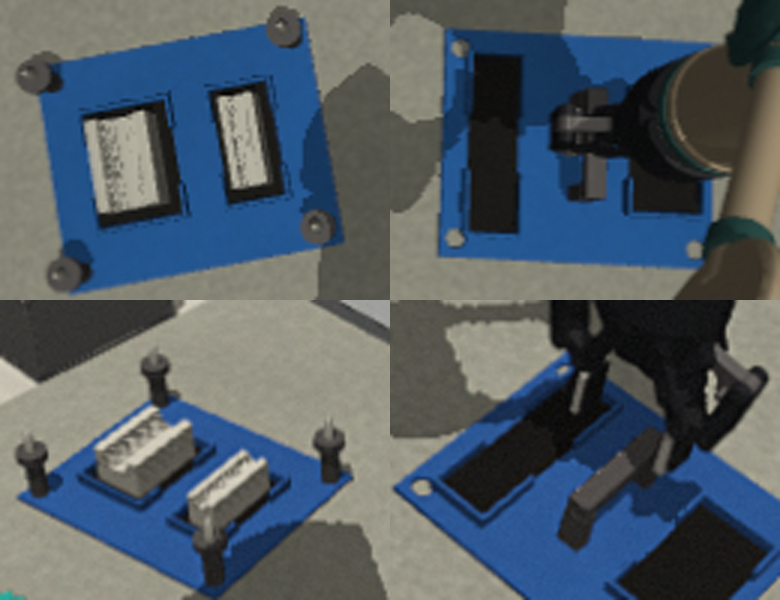

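Both dies sit squarely in their bays, groove up. The fingers straddle the tray handle.

Call:
drive_tool([
  [[0, 0, 0], [0, 0, -1.5], 5.5],
  [[0, 0, 0], [0, 0, -1.8], 5.5],
  [[0, 0, 0], [0, 0, -1.5], 5.5],
  [[0, 0, 0], [0, 0, -0.5], 5.5],
  [[0, 0, 0], [0, 0, 0], 0.8],
  [[0, 0, 0], [0, 0, 0], 0.8],
  [[0, 0, 0], [0, 0, 0], 0.8],
  [[0, 0, 0], [0, 0, 0], 0.8],
], force=110)

```text
clock: 14.45
position: [0.5598, -0.2644, 0.0362]
ee_rot: [0.001, 0.029, 1.0, -0.0]
contact_force: [-0.2, -0.5, 3.8]
width: 0.0139
gripper_force: 107.7
```

Call:
drive_tool([
  [[0, 0, 0], [0, 0, 0], 0.8],
  [[0, 0, 0], [0, 0, 0], 0.8],
])

```text
clock: 14.7
position: [0.5598, -0.2644, 0.0362]
ee_rot: [0.001, 0.029, 1.0, -0.0]
contact_force: [-1.0, 0.3, 6.2]
width: 0.0146
gripper_force: 107.9
```

Call:
drive_tool([
  [[0, 0, 0], [0, 0, 1], 0.8],
  [[0, 0, 0], [0, 0, 2.5], 0.8],
  [[0, 0, 0], [0, 0, 3], 0.8],
  [[0, 0, 0], [0, 0, 3], 0.8],
  [[0, 0, 0], [0, 1.5, 2.5], 0.8],
  [[0, 0, 0], [0, 3, 0], 0.8],
  [[0, 0, 0], [-0.1, 4, 0], 0.8],
  [[0, 0, 0], [-0.2, 4.5, 0], 0.8],
])

```text
clock: 15.7
position: [0.5552, -0.1328, 0.1543]
ee_rot: [-0.001, 0.03, 1.0, 0.001]
contact_force: [1.1, 0.3, -4.3]
width: 0.0137
gripper_force: 107.8
```

Call:
drive_tool([
  [[0, 0, 0.03], [-0.2, 4.5, 0], 0.8],
  [[0, 0, 0.04], [-0.25, 4.5, 0], 0.8],
  [[0, 0, 0.04], [-0.25, 4.5, 0], 0.8],
  [[0, 0, 0.04], [-0.25, 4.5, 0], 0.8],
  [[0, 0, 0.04], [-0.25, 4.5, 0], 0.8],
  [[0, 0, 0.03], [-0.25, 4.5, 0], 0.8],
  [[0, 0, 0.014], [-0.25, 4.4, 0], 0.8],
  [[0, 0, 0], [-0.2, 4, 0], 0.8],
])

```text
clock: 16.7
position: [0.5358, 0.2214, 0.1543]
ee_rot: [-0.001, -0.088, 0.996, -0.0]
contact_force: [1.5, -0.3, -5.3]
width: 0.0139
gripper_force: 107.8
```

Call:
drive_tool([
  [[0, 0, 0], [0, 2.6, 0], 0.8],
  [[0, 0, 0], [0, 1.6, -1], 0.8],
  [[0, 0, 0], [0, 0.8, -1], 0.8],
  [[0, 0, 0], [0, 0, -1], 0.8],
  [[0, 0, 0], [0, 0, 0], 0.8],
  [[0, 0, 0], [0, 0, 0], 0.8],
])

```text
clock: 17.45
position: [0.5375, 0.2693, 0.1253]
ee_rot: [0.0, -0.087, 0.996, -0.0]
contact_force: [-0.1, 0.3, -4.5]
width: 0.0143
gripper_force: 107.9
```

Run:
```python
from h import *
t=eyes.get_image("top");s=eyes.get_image("side")
z=lambda im,x,y,w,h,f:cv2.resize(im[y:y+h,x:x+w],None,fx=f,fy=f,interpolation=cv2.INTER_CUBIC)[:,:,::-1]
cv2.imwrite("pics/a6.png",np.hstack([z(t,100,150,130,140,3),z(s,130,95,130,140,3)]))
print(manip.get_state()["position"],manip.get_state()["ee_rot"])
```

```text
[0.53771183 0.26956251 0.12570465] [ 4.89787313e-04 -8.70673686e-02  9.96202301e-01  9.69553069e-05]
```

View pics/a6.png

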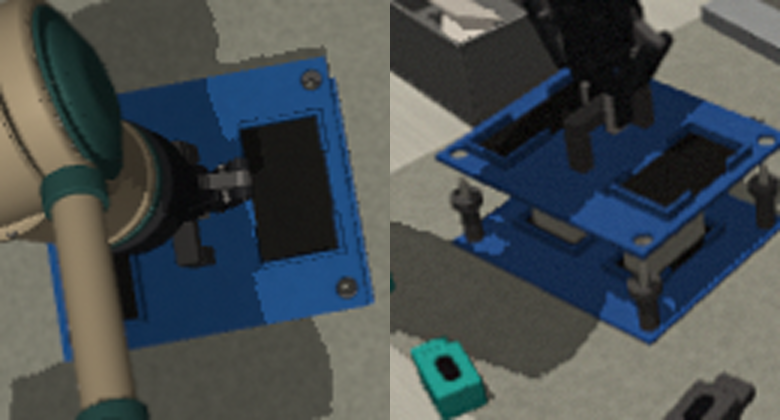

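Run:
```python
from h import *
f=lambda a,o:(np.array(a,float)+.5)/3-.5+o
R=lambda a:np.array([[np.cos(a),-np.sin(a)],[np.sin(a),np.cos(a)]])
H=np.array([[75,-95],[-75,-95],[-75,95]])@R(np.radians(10)).T
t=eyes.get_image("top")
# hole centres: mean of grey-ish (low saturation) pixels inside small windows
hsv=cv2.cvtColor(t,cv2.COLOR_RGB2HSV)
for (u,v) in [(203,176),(215,245)]:
    w=hsv[v-6:v+7,u-6:u+7];m=(w[:,:,1]<120);yy,xx=np.nonzero(m);c=(u-6+xx.mean(),v-6+yy.mean());print(c,m.sum(),(onz("top",[c],.0945)*1000).round(1), (onz("top",[c],.066)*1000).round(1))
print("pred tray holes",np.array([536.7,269.6])+H[:2])
hs=f([(460,155),(642,240),(766,143)],(0,95))-[0,0]
hs=f([(70,155),(252,240),(376,143)],(130,95))
Q=onz("side",hs,.0925)*1000;print("side BL BR TR",Q.round(1))
print("pred",np.array([536.7,269.6])+H[[2,1,0]])
ps=f([(72,182),(247,283),(376,170)],(130,95));print("pins side",(onz("side",ps,.066)*1000).round(1))
z=lambda im,x,y,w,h,f:cv2.resize(im[y:y+h,x:x+w],None,fx=f,fy=f,interpolation=cv2.INTER_CUBIC)[:,:,::-1]
s=eyes.get_image("side")
cv2.imwrite("pics/a7.png",np.vstack([np.hstack([z(t,190,160,40,30,10),z(t,200,230,40,30,10)]),np.hstack([z(s,140,140,40,30,10),z(s,200,165,40,30,10)])]))
```

```text
(np.float64(203.8695652173913), np.float64(175.17391304347825)) 46 [[628.2 186.7  94.5]] [[633.3 191.4  66. ]]
(np.float64(215.18421052631578), np.float64(245.31578947368422)) 38 [[479.  162.2  94.5]] [[479.1 166.1  66. ]]
pred tray holes [[627.05715835 189.06687679]
 [479.3359954  163.01965014]]
side BL BR TR [[449.4 345.8  92.5]
 [482.2 161.7  92.5]
 [627.4 184.1  92.5]]
pred [[446.34284165 350.13312321]
 [479.3359954  163.01965014]
 [627.05715835 189.06687679]]
pins side [[447.1 348.   66. ]
 [467.  153.   66. ]
 [626.8 184.8  66. ]]
```

View pics/a7.png

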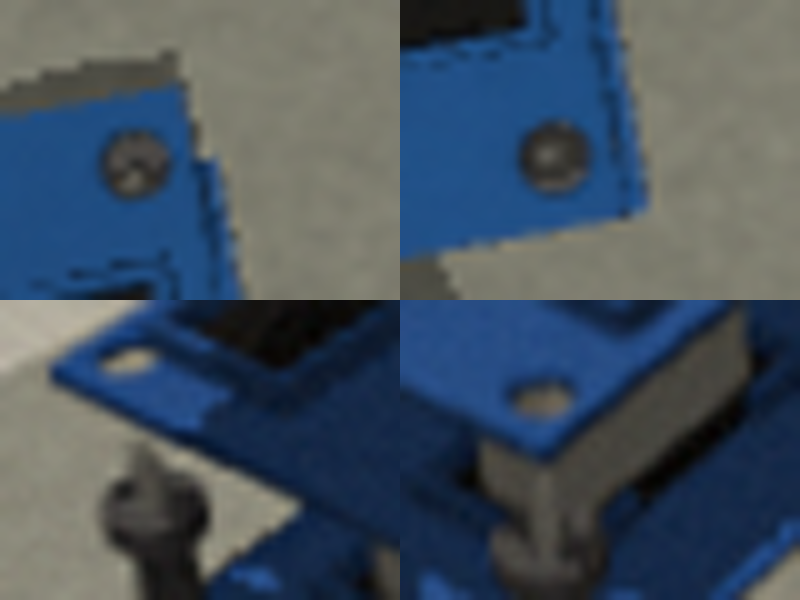

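Through the holes in the top view, the pin tips sit about 4 mm towards +y of the hole centres once perspective is taken out. I'll correct by (+1, +4) mm and descend.

Call:
drive_tool([
  [[0, 0, 0], [0.1, 0.4, 0], 0.8],
  [[0, 0, 0], [0, 0, -0.9], 0.8],
  [[0, 0, 0], [0, 0, -0.9], 0.8],
  [[0, 0, 0], [0, 0, -0.4], 0.8],
  [[0, 0, 0], [0, 0, -0.3], 0.8],
  [[0, 0, 0], [0, 0, -0.3], 0.8],
  [[0, 0, 0], [0, 0, 0], 0.8],
])

```text
clock: 18.52
position: [0.5381, 0.274, 0.097]
ee_rot: [-0.0, -0.087, 0.996, 0.0]
contact_force: [0.0, 0.4, -6.0]
width: 0.0137
gripper_force: 108.0
```

Run:
```python
from h import *
t=eyes.get_image("top");s=eyes.get_image("side")
z=lambda im,x,y,w,h,f:cv2.resize(im[y:y+h,x:x+w],None,fx=f,fy=f,interpolation=cv2.INTER_CUBIC)[:,:,::-1]
cv2.imwrite("pics/a8.png",np.vstack([np.hstack([z(t,190,160,40,30,10),z(t,200,230,40,30,10)]),z(s,130,100,133,50,6)[:,:800]]))
print(manip.get_state()["position"],manip.get_state()["contact_force"])
```

```text
Traceback (most recent call last):
ValueError: all the input array dimensions except for the concatenation axis must match exactly, but along dimension 1, the array at index 0 has size 800 and the array at index 1 has size 798
```

No contact with the pin tips already 5 mm into the holes, so I'll continue down.

Call:
drive_tool([
  [[0, 0, 0], [0, 0, -0.4], 0.8],
  [[0, 0, 0], [0, 0, -0.4], 0.8],
  [[0, 0, 0], [0, 0, -0.2], 0.8],
  [[0, 0, 0], [0, 0, -0.15], 0.8],
  [[0, 0, 0], [0, 0, 0], 0.8],
  [[0, 0, 0], [0, 0, 0], 0.8],
])

```text
clock: 19.38
position: [0.5383, 0.2741, 0.0858]
ee_rot: [0.0, -0.088, 0.996, 0.0]
contact_force: [0.2, 0.2, -4.5]
width: 0.0143
gripper_force: 108.0
```

Call:
drive_tool([
  [[0, 0, 0], [0, 0, -0.1], 0.8],
  [[0, 0, 0], [0, 0, -0.1], 0.8],
  [[0, 0, 0], [0, 0, 0], 0.8],
])

```text
clock: 19.75
position: [0.5383, 0.2741, 0.0842]
ee_rot: [0.0, -0.088, 0.996, 0.0]
contact_force: [-0.4, -0.5, -1.1]
width: 0.014
gripper_force: 108.5
```

Seated at exactly the expected height (TCP 84 mm). Releasing, then on to the stop finger.

Call:
drive_tool([
  [[0, 0, 0], [0, 0, 0], 4.5],
  [[0, 0, 0], [0, 0, 0], 4.5],
  [[0, 0, 0], [0, 0, 2], 4.5],
  [[0, 0, 0], [0, 0, 4], 4.5],
  [[0, 0, 0], [0, 0, 3], 4.5],
  [[0, 0, 0.08], [-1.4, -5.6, 0], 5.5],
  [[0, 0, 0.079], [-1.4, -5.6, 0], 5.5],
  [[0, 0, 0], [-1.4, -5.6, 0], 5.5],
])

```text
clock: 20.75
position: [0.4962, 0.1047, 0.1743]
ee_rot: [0.001, -0.167, 0.986, -0.0]
contact_force: [0.2, -1.1, -0.0]
width: 0.0548
gripper_force: 0.0
```

Call:
drive_tool([
  [[0, 0, 0], [-1.4, -5.6, -1], 5.5],
  [[0, 0, 0], [-1.3, -5.6, -2], 5.5],
  [[0, 0, 0], [-1.3, -5.5, -2], 5.5],
  [[0, 0, 0], [0, 0, -4], 5.5],
  [[0, 0, 0], [0, 0, -2], 5.5],
  [[0, 0, 0], [0, 0, -1], 5.5],
  [[0, 0, 0], [0, 0, 0], 5.5],
])

```text
clock: 21.62
position: [0.4564, -0.0608, 0.0536]
ee_rot: [-0.0, -0.166, 0.986, 0.0]
contact_force: [-0.3, -0.3, 0.3]
width: 0.0553
gripper_force: 0.0
```

Run:
```python
from h import *
t=eyes.get_image("top");s=eyes.get_image("side")
z=lambda im,x,y,w,h,f:cv2.resize(im[y:y+h,x:x+w],None,fx=f,fy=f,interpolation=cv2.INTER_CUBIC)[:,:,::-1]
cv2.imwrite("pics/a8.png",np.vstack([np.hstack([z(t,110,160,130,100,3),z(t,255,200,130,100,3)]),np.hstack([z(s,145,100,130,100,3),z(s,225,190,130,100,3)])]))
print(manip.get_state()["position"],manip.get_state()["ee_rot"])
```

```text
[ 0.45707726 -0.06093571  0.05447269] [ 8.15234610e-04 -1.66640661e-01  9.86017288e-01 -3.64725249e-04]
```

View pics/a8.png

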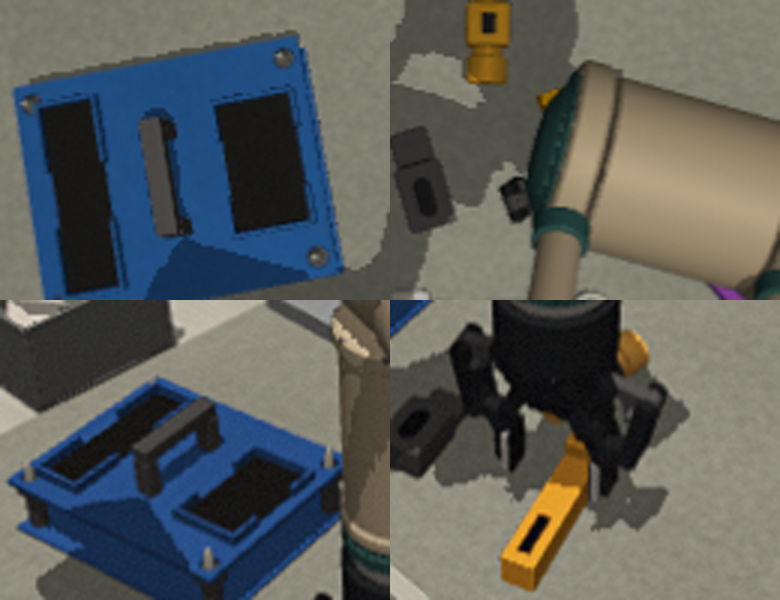

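The tray sits level with all visible pins through its holes, and the gripper straddles the stop finger.

Call:
drive_tool([
  [[0, 0, 0], [0, 0, -1.4], 5.5],
  [[0, 0, 0], [0, 0, -1.4], 5.5],
  [[0, 0, 0], [0, 0, -1.1], 5.5],
  [[0, 0, 0], [0, 0, 0], 1.4],
  [[0, 0, 0], [0, 0, 0], 1.4],
  [[0, 0, 0], [0, 0, 0], 1.4],
  [[0, 0, 0], [0, 0, 0], 1.4],
  [[0, 0, 0], [0, 0, 0], 1.4],
], force=60)

```text
clock: 22.72
position: [0.4568, -0.0611, 0.0153]
ee_rot: [0.001, -0.166, 0.986, -0.0]
contact_force: [-0.6, -0.0, 6.8]
width: 0.0229
gripper_force: 59.7
```

Call:
drive_tool([
  [[0, 0, 0], [0, 0, 3], 1.4],
  [[0, 0, 0], [0, 0, 5], 1.4],
  [[0, 0, 0], [0, 0, 5], 1.4],
  [[0, 0, -0.08], [1, 5.7, 0], 1.4],
  [[0, 0, -0.079], [1, 5.7, 0], 1.4],
  [[0, 0, 0], [1, 5.7, 0], 1.4],
  [[0, 0, 0], [1, 5.7, 0], 1.4],
  [[0, 0, 0], [1, 5.7, 0], 1.4],
])

```text
clock: 23.72
position: [0.5057, 0.2257, 0.144]
ee_rot: [-0.001, -0.088, 0.996, -0.0]
contact_force: [1.1, -0.4, -2.1]
width: 0.0229
gripper_force: 59.4
```

Call:
drive_tool([
  [[0, 0, 0], [1, 5.8, 0], 1.4],
  [[0, 0, 0], [1, 5.9, 0], 1.4],
  [[0, 0, 0], [0, 0, -1.5], 1.4],
  [[0, 0, 0], [0, 0, -2], 1.4],
  [[0, 0, 0], [0, 0, -1], 1.4],
  [[0, 0, 0], [0, 0, 0], 1.4],
])

```text
clock: 24.48
position: [0.5254, 0.3399, 0.0985]
ee_rot: [-0.001, -0.087, 0.996, -0.001]
contact_force: [-0.3, -0.1, -0.9]
width: 0.0226
gripper_force: 59.6
```

Run:
```python
from h import *
t=eyes.get_image("top");s=eyes.get_image("side")
z=lambda im,x,y,w,h,f:cv2.resize(im[y:y+h,x:x+w],None,fx=f,fy=f,interpolation=cv2.INTER_CUBIC)[:,:,::-1]
cv2.imwrite("pics/a9.png",np.hstack([z(t,90,140,130,150,3),z(s,125,80,130,150,3)]))
print(manip.get_state()["position"],manip.get_state()["ee_rot"])
H,S,V=cv2.split(cv2.cvtColor(s,cv2.COLOR_RGB2HSV))
```

```text
[0.52657797 0.3406312  0.100091  ] [ 2.63198314e-04 -8.71267531e-02  9.96197192e-01  1.23509667e-04]
```

View pics/a9.png

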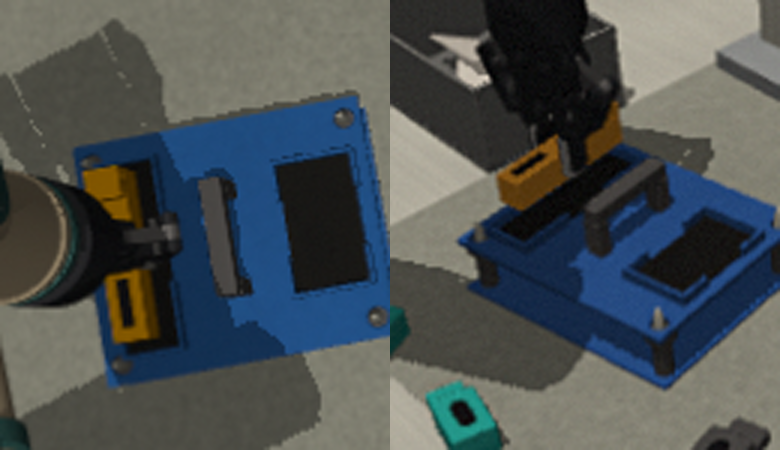

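The stop finger hangs lengthways over the long bay, centred along it. Lowering.

Call:
drive_tool([
  [[0, 0, 0], [0, 0, -1.2], 1.4],
  [[0, 0, 0], [0, 0, -1.0], 1.4],
  [[0, 0, 0], [0, 0, -0.5], 1.4],
  [[0, 0, 0], [0, 0, -0.2], 1.4],
  [[0, 0, 0], [0, 0, -0.15], 1.4],
  [[0, 0, 0], [0, 0, 0], 1.4],
])

```text
clock: 25.32
position: [0.5263, 0.3411, 0.0693]
ee_rot: [0.0, -0.088, 0.996, 0.0]
contact_force: [0.2, 1.0, -1.2]
width: 0.0226
gripper_force: 59.7
```

Call:
drive_tool([
  [[0, 0, 0], [0, 0, -0.1], 1.4],
  [[0, 0, 0], [0, 0, 0], 4],
  [[0, 0, 0], [0, 0, 0], 4],
  [[0, 0, 0], [0, 0, 2], 4],
  [[0, 0, 0], [0, 0, 3.5], 4],
  [[0, 0, 0], [0, 0, 3.5], 4],
  [[0, 0, 0.105], [-1.6, -5.6, 0], 6.3],
  [[0, 0, 0], [-1.6, -5.6, 0], 6.3],
])

```text
clock: 26.32
position: [0.4944, 0.2283, 0.1591]
ee_rot: [0.001, -0.141, 0.99, -0.0]
contact_force: [0.5, -0.7, 0.1]
width: 0.0628
gripper_force: 0.0
```

Call:
drive_tool([
  [[0, 0, 0], [-1.7, -5.6, 0], 6.3],
  [[0, 0, 0], [-1.7, -5.7, 0], 6.3],
  [[0, 0, 0], [-1.6, -5.6, 0], 6.3],
  [[0, 0, 0], [0, 0, -4], 6.3],
  [[0, 0, 0], [0, 0, -4], 6.3],
  [[0, 0, 0], [0, 0, -2], 6.3],
  [[0, 0, 0], [0, 0, 0], 6.3],
])

```text
clock: 27.2
position: [0.4432, 0.06, 0.0573]
ee_rot: [-0.001, -0.14, 0.99, 0.0]
contact_force: [0.8, 0.6, 0.1]
width: 0.0632
gripper_force: 0.0
```

Run:
```python
from h import *
t=eyes.get_image("top");s=eyes.get_image("side")
z=lambda im,x,y,w,h,f:cv2.resize(im[y:y+h,x:x+w],None,fx=f,fy=f,interpolation=cv2.INTER_CUBIC)[:,:,::-1]
cv2.imwrite("pics/a10.png",np.vstack([np.hstack([z(t,100,160,130,100,3),z(t,200,200,130,100,3)]),np.hstack([z(s,135,90,130,100,3),z(s,170,170,130,100,3)])]))
print(manip.get_state()["position"],manip.get_state()["ee_rot"])
```

```text
[0.44497174 0.06006218 0.05890946] [ 6.69889602e-04 -1.39677692e-01  9.90196794e-01 -6.07909846e-05]
```

View pics/a10.png

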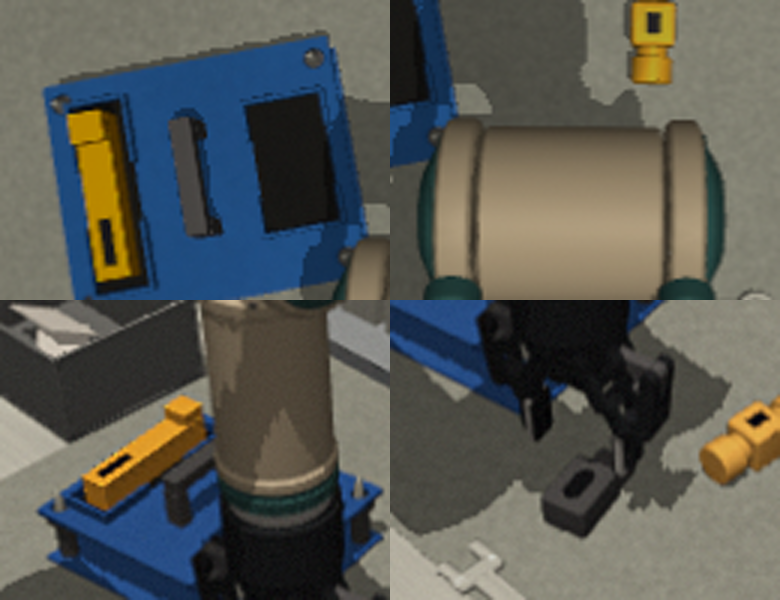

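The stop finger lies in the long bay. The clamp, the real dark one, is between the fingers.

Call:
drive_tool([
  [[0, 0, 0], [0, 0, -1.4], 6.3],
  [[0, 0, 0], [0, 0, -1.4], 6.3],
  [[0, 0, 0], [0, 0, -1.1], 6.3],
  [[0, 0, 0], [0, 0, -0.4], 6.3],
  [[0, 0, 0], [0, 0, 0], 2.6],
  [[0, 0, 0], [0, 0, 0], 2.6],
  [[0, 0, 0], [0, 0, 0], 2.6],
  [[0, 0, 0], [0, 0, 0], 2.6],
], force=70)

```text
clock: 28.3
position: [0.4447, 0.06, 0.0159]
ee_rot: [0.001, -0.14, 0.99, -0.0]
contact_force: [-0.9, -0.6, 6.2]
width: 0.0346
gripper_force: 70.9
```

Call:
drive_tool([
  [[0, 0, 0], [0, 0, 3], 2.6],
  [[0, 0, 0], [0, 0, 5], 2.6],
  [[0, 0, 0], [0, 0, 5], 2.6],
  [[0, 0, -0.105], [3.4, 4.9, 0], 2.6],
  [[0, 0, 0], [3.4, 4.9, 0], 2.6],
  [[0, 0, 0], [3.3, 4.85, 0], 2.6],
  [[0, 0, 0], [0, 0, -2], 2.6],
  [[0, 0, 0], [0, 0, 0], 2.6],
])

```text
clock: 29.3
position: [0.543, 0.2066, 0.1227]
ee_rot: [-0.003, -0.088, 0.996, -0.001]
contact_force: [-1.1, -0.8, -4.1]
width: 0.0345
gripper_force: 71.0
```

Run:
```python
from h import *
s=manip.get_state();print(s["position"],s["ee_rot"],s["contact_force"],s["width"])
```

```text
[0.54300893 0.20655195 0.12267496] [-3.23074356e-03 -8.80116974e-02  9.96114076e-01 -5.01906471e-04] [-1.07759973 -0.76368413 -4.05712739] 0.03454949453873482
```

Call:
drive_tool([
  [[0, 0, 0], [0.1, 0, -1.5], 2.6],
  [[0, 0, 0], [0, 0, -1.5], 2.6],
  [[0, 0, 0], [0, 0, -1.2], 2.6],
  [[0, 0, 0], [0, 0, -0.5], 2.6],
  [[0, 0, 0], [0, 0, -0.3], 2.6],
  [[0, 0, 0], [0, 0, 0], 2.6],
  [[0, 0, 0], [0, 0, 0], 2.6],
])

```text
clock: 30.18
position: [0.5466, 0.2067, 0.0757]
ee_rot: [0.001, -0.087, 0.996, 0.0]
contact_force: [0.1, 0.2, -3.2]
width: 0.0352
gripper_force: 71.1
```

Call:
drive_tool([
  [[0, 0, 0], [0, 0, -0.3], 2.6],
  [[0, 0, 0], [0, 0, -0.2], 2.6],
  [[0, 0, 0], [0, 0, -0.2], 2.6],
  [[0, 0, 0], [0, 0, 0], 2.6],
])

```text
clock: 30.68
position: [0.5461, 0.2065, 0.0689]
ee_rot: [0.0, -0.087, 0.996, 0.0]
contact_force: [-2.4, -0.5, 4.3]
width: 0.0341
gripper_force: 71.7
```

Call:
drive_tool([
  [[0, 0, 0], [0, 0, 0], 5],
  [[0, 0, 0], [0, 0, 0], 5],
  [[0, 0, 0], [0, 0, 2], 5],
  [[0, 0, 0], [0, 0, 4], 5],
  [[0, 0, 0], [0, 0, 5], 5],
  [[0, 0, 0], [0, -6, 0], 5],
  [[0, 0, 0], [0, -6, 0], 5],
  [[0, 0, 0], [0, -6, 0], 5],
])

```text
clock: 31.68
position: [0.5464, 0.0251, 0.1785]
ee_rot: [0.001, -0.088, 0.996, -0.0]
contact_force: [0.7, 0.0, -0.5]
width: 0.0503
gripper_force: 0.0
```

Call:
drive_tool([
  [[0, 0, 0], [0, -6, 0], 5],
  [[0, 0, 0], [0, -6, 0], 5],
  [[0, 0, 0], [0, -6, 0], 5],
  [[0, 0, 0], [0, -4, 0], 5],
  [[0, 0, 0], [0, 0, 0], 5],
  [[0, 0, 0], [0, 0, 0], 5],
])

```text
clock: 32.42
position: [0.546, -0.193, 0.178]
ee_rot: [-0.0, -0.087, 0.996, 0.001]
contact_force: [0.4, -0.4, -0.5]
width: 0.0502
gripper_force: 0.0
```

Run:
```python
from h import *
t=eyes.get_image("top");H,S,V=cv2.split(cv2.cvtColor(t,cv2.COLOR_RGB2HSV))
Z=lambda m,k,z,a:[print(k,rect(onz("top",c.reshape(-1,2),z)),cv2.boundingRect(c)) for c in cv2.findContours((m&roi).astype(np.uint8),cv2.RETR_EXTERNAL,cv2.CHAIN_APPROX_NONE)[0] if cv2.contourArea(c)>a]
roi=np.zeros(H.shape,bool);roi[120:300,90:250]=1
Z((H>18)&(H<32)&(S>150),"finger",.079,80)
bl=((H>100)&(H<125)&(S>150)&roi).astype(np.uint8)
Z(cv2.morphologyEx(bl,cv2.MORPH_CLOSE,np.ones((5,5)))>0,"tray",.053,2000)
Z((V>52)&(V<110)&(S<60)&(bl==0),"greys",.081,60)
Z((V<50)&(S<80),"dark",.053,60)
roi[:]=1;roi[:,:250]=0;roi[:120]=0
Z((H>18)&(H<32)&(S>150),"hammer",.026,200)
R=lambda a:np.array([[np.cos(a),-np.sin(a)],[np.sin(a),np.cos(a)]])
print(np.array([537.5,274])+np.array([[0,68],[0,-68]])@R(.175).T)
s=eyes.get_image("side");print(V[185:245:5,175:215:3])
```

```text
finger (array([526.1, 337.1]), 124.8, 35.2, 11.6) (123, 196, 24, 58)
tray (array([537.3, 271.3]), 217.6, 179.4, -80.0) (115, 172, 109, 96)
greys (array([440. , 165.5]), 147.5, 146.5, -0.4) (180, 229, 70, 71)
greys (array([535.1, 204.1]), 47.8, 34.5, 9.7) (187, 208, 20, 24)
greys (array([537.6, 277.9]), 84.7, 14.8, 10.0) (156, 199, 13, 40)
greys (array([571.8, 208.1]), 27.9, 21.6, -80.3) (188, 197, 15, 11)
greys (array([625.2, 274.4]), 195.3, 6.6, -80.9) (120, 170, 90, 18)
dark (array([549.4, 207.7]), 93.7, 53.2, 9.6) (183, 192, 30, 45)
hammer (array([563.6,   7.6]), 89.7, 32.0, -1.0) (280, 188, 15, 40)
[[525.66064664 340.96140465]
 [549.33935336 207.03859535]]
[[133 135 135 135 135 138 136 137 137 137 137 137 111 134]
 [135 133 134 135 135 135 137 133 127 138 103 102 138 127]
 [134 136  74  27  26  27  26  27  17  26  26  98 138 134]
 [134 134 135  28  34  77  77  79  81  25  26 104 141  90]
 [134 136 136  26  27  80  82  82  83  46  26  42 138 130]
 [134 137 134  77  40  76  77  79  79  78  26  28 142 137]
 [135 138 137 133  34  77  42  32  60  80  24  27  98 140]
 [136 133 138 139  26  77  63  31  36  81  49  27  40 142]
 [138 138 138 140  26  76  75  32  41  84  71  25  41 107]
 [140 139 139 138  49  45  50  48  42  26  22  16  17 115]
 [141 141 139 140 133  14  15  18  26  56  88  77  78  88]
 [138 139 139  88  88  87  87  90  89  88  90  90  88  89]]
```

```bash
python3 -c "
from rig import job;print(job.sign_off())"
```

```text
the job is handed in; nothing more can be done
None
```

The job is handed in, finished at about 32 s of the 125 s: both dies are groove up in their base bays, the tray is level on the posts, and the stop finger and clamp are in their tray bays. A final camera check put the tray, stop finger and clamp within about 4 mm of where they should lie; the hammer head had not moved and the magnet base was never approached. No verdict came back.

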